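# Jack up one side of a bench-top welding table and hold the pump handle down

## Task

Two rubber feet of the small welding table are to be changed: slide the red bottle jack along the bench until its saddle is centred under the yellow lifting lug, then work the pump handle up and down until both table feet on the lug's side hang clear of the bench by about 20 mm, the other two feet staying on the bench. Finish with the handle pressed right down and keep holding it there: the program ends while the robot holds the handle down, the jack alone carrying that side of the table. Do not lift or shove the table itself, and leave the two new feet, the pliers and the angle grinder where they are.

Things in the scene. Friction and masses are not known exactly. Their poses are not given: they have to be found in the camera images.
- saddle (a point): centre of the top face of the jack's saddle: round ribbed dark steel head, 36 mm across, on a 24 mm ram that rises straight up. 100 mm above the bench with the ram down. Axes are the jack's: z up; -y runs level from the saddle back towards the pump handle, +y is the jack's front.
- jack: red bottle jack, loose on the bench, about 1 kg, slid rather than lifted (about 6 N). Origin at bench level below the saddle, axes as the saddle's. Base 100 mm wide (x), 14 mm thick, from 55 mm in front (+y) to 110 mm behind. Cylinder 54 mm across, 84 mm high; pump block behind it 54 mm high. Its handle may be pinched across to push, pull and turn it.
- handle_pin (a point): middle of the cross pin (along x) on which the pump handle is hinged: 42 mm behind the saddle's axis, 94 mm above the bench. The handle is a straight steel bar 16 mm thick pointing back (-y), ending 206 mm from the pin, its outer 80 mm a black rubber grip 22 mm thick.
- handle_grip (a point): middle of the black rubber grip of the pump handle, on the bar's centre line, 155 mm from the hinge pin. It swings with the handle: 157 mm above the bench with the handle up, 63 mm with it right down. Fingers have free room on both sides. Pushing down here with 5 to 15 N works the pump.
- pump_handle (a joint): pump handle angle: 0 = up at rest (stop, 0.42 rad above level), 0.62 rad = right down (stop, 0.20 rad below level). A spring brings it up within 0.3 s when let go. A full stroke down from the top lifts the ram 12 to 14 mm, after some lost motion; a stroke not begun from the top may lift nothing. As the handle rises the ram stays up (it sinks under 0.5 mm/s).
- jack_ram (a joint): height of the ram above its lowest position, 0 to 0.060 m. It starts less than 5 mm up.
- lift_mark (a point): the marked lift point: middle of the yellow lug's underside, below the black dot on its top; 110 mm above the bench at the start. The lug is a steel tab 50 mm wide (x), 8 mm thick, sticking out 62 mm beyond the table's edge; the mark is 27 mm from that edge. Axes are the table's: -y points out along the lug, where the jack comes from. The unpainted lug opposite is not used.
- weld_table: small welding table, loose, about 5 kg: perforated steel top 300 x 220 x 8 mm, upper face 140 mm above the bench, four square legs with black rubber feet 36 mm across. Origin at bench level under its middle; x along the 300 mm side, yellow lug on the -y side. 210 mm free between the legs there. Those feet rise about 0.8 mm per mm of lift at the lug.
- foot_near_lug_a (a point): middle of the underside of one table foot on the yellow lug's side (-x of the table); 0 high when it stands on the bench
- foot_near_lug_b (a point): middle of the underside of the other foot on the yellow lug's side (+x of the table)
- foot_far_a (a point): middle of the underside of a foot on the side away from the lug (-x of the table); stays on the bench
- foot_far_b (a point): middle of the underside of the other foot on the side away from the lug (+x of the table); stays on the bench
- new_foot_a: new rubber foot with an upright 8 mm stud, 36 mm across, 37 mm high, lying ready beside the table; origin at its underside; bystander
- new_foot_b: second new rubber foot, like the first, on the other side; bystander
- pliers: pliers with red handles, 190 mm long, 16 mm high, lying flat on the bench; origin at bench level between the handles; jaws along +x; bystander
- grinder: green angle grinder lying with its black disc (125 mm) upwards, 300 mm long, 80 mm high; origin at bench level near its head; body along -x; bystander

How it is judged:
On the way, in this order (a step that is already met when the one before it is completed fails the run):
1. the jack stands on the bench with its saddle centred (within 12 mm) under the yellow lug, not yet touching it (horizontal distance between saddle and lift_mark below 0.012 m and height (world z) of jack below 0.004 m and angle between jack's own z axis and vertical below 0.05 rad and linear speed of jack below 0.02 m/s and contact force between jack and weld_table below 0.5 N), for 0.2 s.
2. pumped up, the saddle takes the weight at the yellow lug (contact force between jack and weld_table above 5 N and horizontal distance between saddle and lift_mark below 0.02 m), for 0.1 s.
At the end, for the whole second after the job is handed in: Both feet on the lug's side hang still, 12 to 36 mm up, the others on the bench (6 mm); the upright jack carries over 5 N, saddle within 30 mm of the mark; the robot presses its handle (over 1.5 N), at most 0.1 rad off the lower stop; nothing else touches the table (height (world z) of foot_near_lug_a between 0.012 and 0.036 m and height (world z) of foot_near_lug_b between 0.012 and 0.036 m and height (world z) of each of foot_far_a, foot_far_b below 0.006 m and horizontal distance between saddle and lift_mark below 0.03 m and contact force between jack and weld_table above 5 N and angle between jack's own z axis and vertical below 0.06 rad and height (world z) of jack below 0.004 m and value of joint pump_handle above 0.52 rad and contact force between any of the fingers, the arm and jack above 1.5 N and contact force between each of the arm, the fingers, new_foot_a, new_foot_b, pliers, grinder and weld_table below 0.5 N and linear speed of weld_table below 0.02 m/s); the arm keeps its last pose, push and grip.
It fails at once if the welding table is shoved out of place (a far foot moves more than 20 mm) (distance of any of foot_far_a, foot_far_b from where it was at the start of the episode above 0.02 m).
It fails at once if the robot lifts or pushes the welding table itself (more than 8 N) (contact force between any of the arm, the fingers and weld_table above 8 N).
It fails at once if a new foot, the pliers or the grinder is moved by more than 20 mm (distance of any of new_foot_a, new_foot_b, pliers, grinder from where it was at the start of the episode above 0.02 m).
It also fails if it takes over 56 s, if anything falls off the work surface, if the arm or the gripper's body presses on something with over 40 N, if the wrist force passes 120 N, or if a joint passes its speed limit or range.

## Robot

A 6-joint arm with a two-finger parallel gripper is mounted at the origin on the work surface. World frame = base frame: x ahead of the robot, y to its left, z up, the work surface at z = 0. Lengths are in m, angles in rad, forces in N, time in s.
With the tool pointing down it reaches from about 0.25 to 0.725 m from the base axis. Payload 4 kg.
Tool frame: the origin (TCP) lies on the centre line of the jaws, within the pads' length; the fingertips stand 19 mm ahead of it and the grasp point (between the pads) is the TCP; z points along the fingers, y is the direction in which the jaws open and shut (so a half turn about z gives the same grasp; the last joint's range is limited). The gripper opens to 85 mm and grips with 20 to 120 N. Pads are 22 mm wide; open, the fingers measure 114 mm over their backs; the gripper's body (76 mm by 85 mm) begins 54 mm behind the grasp point. The pads swing forward as they close: fully open they stand 13 mm farther back than shut.
Start: joints at [-1.108, 0.241, 0.005, 1.335, 0, 1.571], TCP at [0.223, -0.447, 0.25] pointing down, gripper open.
Joint ranges: [-2.72, 2.72], [-1.05, 1.87], [-1.09, 1.28], [-1.99, 2.15], [-1.42, 1.44], [-3.14, 3.14]. Speed limits (rad/s): [2.79, 2.79, 3.14, 3.14, 3.14, 3.14].

## Interface

Orientations are given as a unit quaternion [x, y, z, w].
In Python, from workcell import bot gives the robot as it stands. The module is installed in compiled form; this text tells all that it offers.
- The arm moves only by the shell command python3 -m handwheel 'ROWS' [OPENING]. ROWS is JSON, a list of rows, each an object of numbers: "dx", "dy", "dz": the shift along the tool's x, y, z as a fraction of full scale; "ax", "ay", "az": the turn, a rotation vector about the tool's x, y, z as a fraction of full scale. In form: [{"dx": .., "dy": .., "dz": .., "ax": .., "ay": .., "az": ..}, ...]. A call has 1 to 12 rows; each row shifts and turns the commanded pose from where the row before left it, along the tool's axes as they then stand; what a row does not reach is not made up. Full scale, the value 1, is 2.5 cm for a shift and 0.15 rad for a turn. A row lasts 1/10 s, in which the tool goes at most 50 mm and 8.59 degrees, less where a joint would pass 70% of its speed; a pose out of reach is approached as far as the arm can. A call with a number of a shift or a turn outside -1 to 1 is refused whole. A call with a gripper value outside its range is refused whole. OPENING is the gripper's target within -1 to 1 (fully open at 1, half-way at 0, shut at -1), set as the call begins (- or left out, the last holds). The fingers move at their own pace and stop on an object; the grip force is fixed at half the most. Time passes only in rows, so rows that do not move let the fingers close. It gives the time, the measured TCP pose, the force and the opening at its end, in the units of the state.
- bot.get_obs(): the state, without advancing time (a new reading comes with each control period).
- bot.camera(name): name is "scene" or "side" or "wrist"; returns a dict with "img" (400x640x3 uint8, red, green, blue), "intrinsics" (3x3 intrinsics, pixels), "dist_coeffs" ([k1, k2, p1, p2, k3] as OpenCV has them; the pictures are not rectified), "eye" and "rotation" of the camera in the world. Camera axes: x right, y down, z forward; pixel columns grow to the right and rows downward; lengths in m; the calibration is good to about 2 mm. A picture is of the moment at which its call begins. There is no depth.
- bot.job_done(): hands the job in, once; it reports no verdict.
Trained networks look in a picture, given as the dict that the camera call returned (one of the last four; its "shot" number tells which), for a name from the list of things; names that differ only in an ending like _2 or _b are one class to them, and where a whole thing is asked for, a point or a joint stands for the part that bears it (a point fixed in the world has none). Each returns a list of dicts, best first, with "confidence" (0 to 1); they miss things now and then, are a little off and sometimes report something else, mostly with a low value. They report only what shows in the picture. A call takes as long as a camera call.
- bot.trace(thing, picture): "region" (400x640 bool, what is visible of it) and "rect" ([centre column, centre row, width, height] in pixels, round what is visible of it).
The state is a dict: "clock": time; "joint_pos": joint angles; "joint_vel": joint speeds; "tau": joint torques, N m; "eef_pos": TCP position; "tool_rot": TCP orientation; "ft_force": force on the tool from outside, world axes, zero at the start; "ft_torque": the same for the moment, N m; "grip_width": finger opening in m.
Only numpy, scipy, OpenCV 4.12 (cv2) and the standard library are available. Lean on these libraries where they do the work, as an engineer would, in place of code of your own. Each camera call takes 0.05 s, during which the arm holds its last target.

## Working session

There is one attempt and no reset: what is moved stays moved. The work goes in short steps, Python scripts to look and compute and a shell command to move; the robot and the scene stay as the last step left them, time stands still between calls to the robot, and variables do not carry over. Pictures are saved under pics/ and viewed, and the job is handed in when it is done.

```bash
mkdir -p pics; python3 - <<'E'
from workcell import bot
import cv2
o=bot.get_obs()
print({k:(v if not hasattr(v,'round') else v) for k,v in o.items()})
for n in ["scene","side","wrist"]:
    p=bot.camera(n); cv2.imwrite(f"pics/{n}0.png",cv2.cvtColor(p["img"],cv2.COLOR_RGB2BGR))
    print(n,p["eye"],p["rotation"],p["intrinsics"],p["dist_coeffs"],p["shot"])
    for t in ["saddle","jack","handle_pin","handle_grip","lift_mark","weld_table","foot_near_lug_a","new_foot_a","pliers","grinder"]:
        print(t,[(round(d["confidence"],2),[int(x) for x in d["rect"]]) for d in bot.trace(t,p)][:3])
E
```

```text
{'clock': 0.0, 'joint_pos': array([-1.10802543e+00,  2.41408845e-01,  3.74200728e-03,  1.33518929e+00,
        1.57225392e-06,  1.57083342e+00]), 'joint_vel': array([-0.00058697, -0.00250133,  0.00079454,  0.00013883,  0.00036105,
        0.00022499]), 'tau': array([ 2.15035639e-04, -3.72319329e+01,  2.52407026e+01,  1.70027954e-02,
        3.59432420e-05, -8.62991811e-08]), 'eef_pos': array([ 0.22295601, -0.44689007,  0.24942176]), 'tool_rot': array([ 9.73353346e-01,  2.29308095e-01, -2.35436005e-04, -1.00262637e-03]), 'ft_force': array([-0.55663958,  0.3618565 ,  0.06730444]), 'ft_torque': array([-0.02014302, -0.04278368, -0.03780053]), 'grip_width': 0.08535877819829266}
scene [ 1.07782634 -0.51706567  0.90200826] [ 0.86147336  0.34272766 -0.13727747 -0.34864924] [[487.15625069   0.         312.52252325]
 [  0.         487.15625069 200.77802577]
 [  0.           0.           1.        ]] [-0.12367145  0.          0.          0.          0.        ] 1
saddle [(0.62, [267, 232, 12, 15]), (0.41, [387, 166, 147, 129])]
jack [(0.85, [230, 260, 145, 65])]
handle_pin [(0.75, [228, 260, 14
[... 885 characters left out ...]
, 120, 37, 69])]
lift_mark [(0.93, [363, 263, 135, 139])]
weld_table [(0.72, [363, 263, 136, 137])]
foot_near_lug_a [(0.64, [360, 263, 138, 137]), (0.31, [194, 174, 103, 65])]
new_foot_a [(0.68, [283, 291, 9, 14])]
pliers []
grinder [(0.96, [197, 175, 102, 63]), (0.29, [363, 263, 134, 132])]
wrist [ 0.29344406 -0.41176481  0.37448698] [ 0.84029941 -0.52028545 -0.08029252  0.12943362] [[310.82087121   0.         317.95617913]
 [  0.         310.82087121 199.5284957 ]
 [  0.           0.           1.        ]] [0.01862479 0.         0.         0.         0.        ] 3
saddle []
jack []
handle_pin []
handle_grip []
lift_mark []
weld_table []
foot_near_lug_a []
new_foot_a []
pliers []
grinder []
```

View pics/scene0.png

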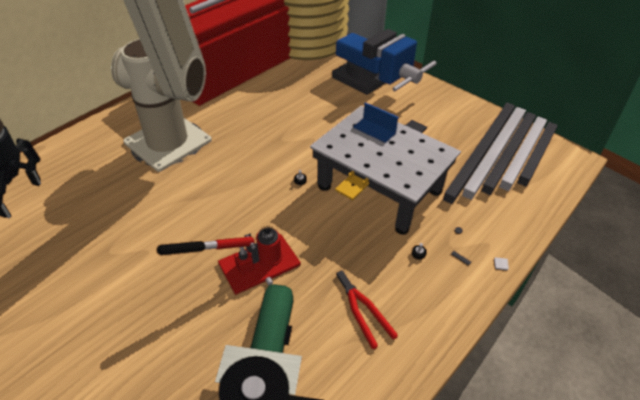

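View pics/side0.png

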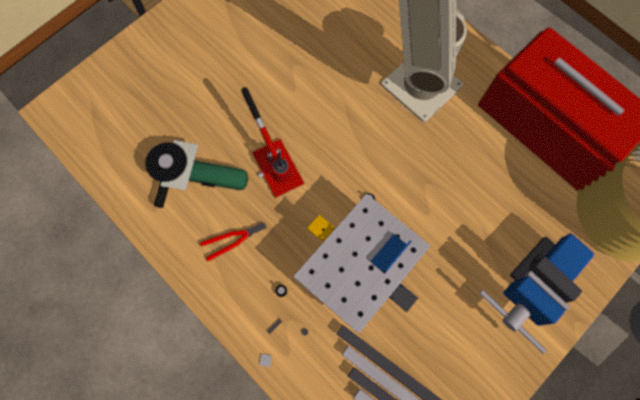

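View pics/wrist0.png

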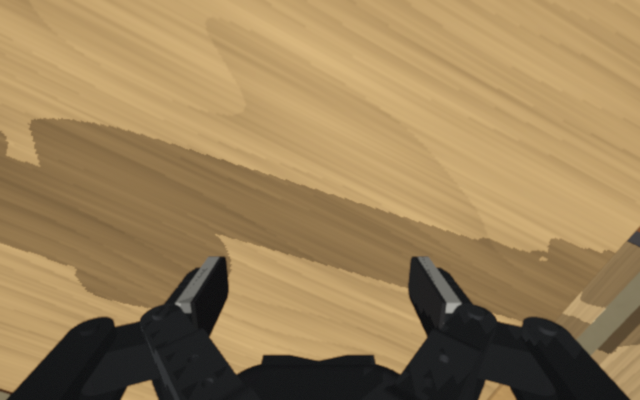

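The scene and side views show the jack (scene about 260,255; side 277,165), the yellow lug (scene 352,186; side 320,227), the grinder close beside the jack and the pliers between them. I'll enlarge these areas to measure.

```bash
cat > h.py <<'E'
import numpy as np, cv2
from scipy.spatial.transform import Rotation as R
def proj(p,P):
    Rm=R.from_quat(p["rotation"]).as_matrix() if np.size(p["rotation"])==4 else np.array(p["rotation"])
    c=(np.atleast_2d(P)-p["eye"])@Rm
    q,_=cv2.projectPoints(c.reshape(-1,1,3),np.zeros(3),np.zeros(3),p["intrinsics"],np.array(p["dist_coeffs"]))
    return q.reshape(-1,2)
def back(p,uv,z):
    Rm=R.from_quat(p["rotation"]).as_matrix()
    u=cv2.undistortPoints(np.array(uv,float).reshape(-1,1,2),p["intrinsics"],np.array(p["dist_coeffs"])).reshape(-1,2)
    d=np.c_[u,np.ones(len(u))]@Rm.T
    return p["eye"]+d*((z-p["eye"][2])/d[:,2])[:,None]
def crop(p,x0,y0,w,h,s,fn):
    im=cv2.cvtColor(p["img"],cv2.COLOR_RGB2BGR)[y0:y0+h,x0:x0+w]
    im=cv2.resize(im,None,fx=s,fy=s,interpolation=cv2.INTER_CUBIC)
    st=20
    for x in range((x0//st+1)*st,x0+w,st):
        cv2.line(im,((x-x0)*s,0),((x-x0)*s,8),(255,0,255),1);cv2.putText(im,str(x),((x-x0)*s,20),0,.4,(255,0,255),1)
    for y in range((y0//st+1)*st,y0+h,st):
        cv2.line(im,(0,(y-y0)*s),(8,(y-y0)*s),(255,0,255),1);cv2.putText(im,str(y),(10,(y-y0)*s),0,.4,(255,0,255),1)
    cv2.imwrite(fn,im)
E
python3 - <<'E'
from workcell import bot
from h import *
a=bot.camera("scene");b=bot.camera("side")
crop(a,150,140,260,180,3,"pics/a1.png");crop(b,230,75,200,150,4,"pics/b1.png")
crop(b,260,185,200,150,4,"pics/b2.png")
E
```

```text
(no output)
```

View pics/a1.png

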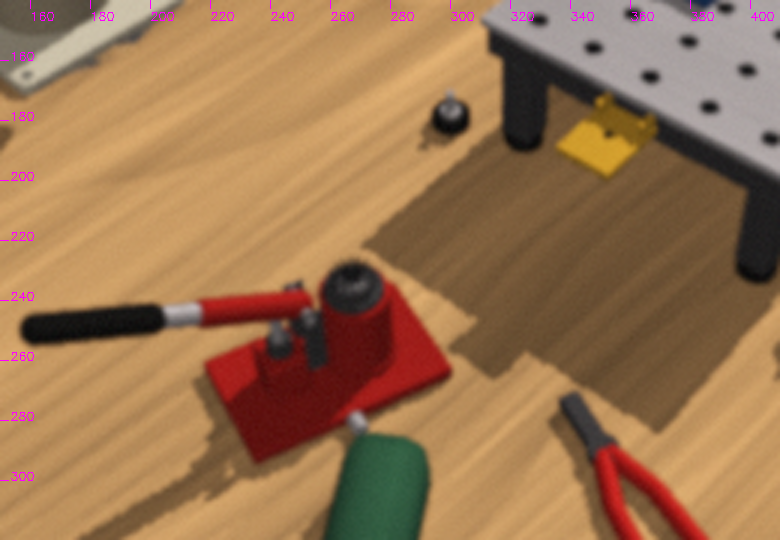

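View pics/b1.png

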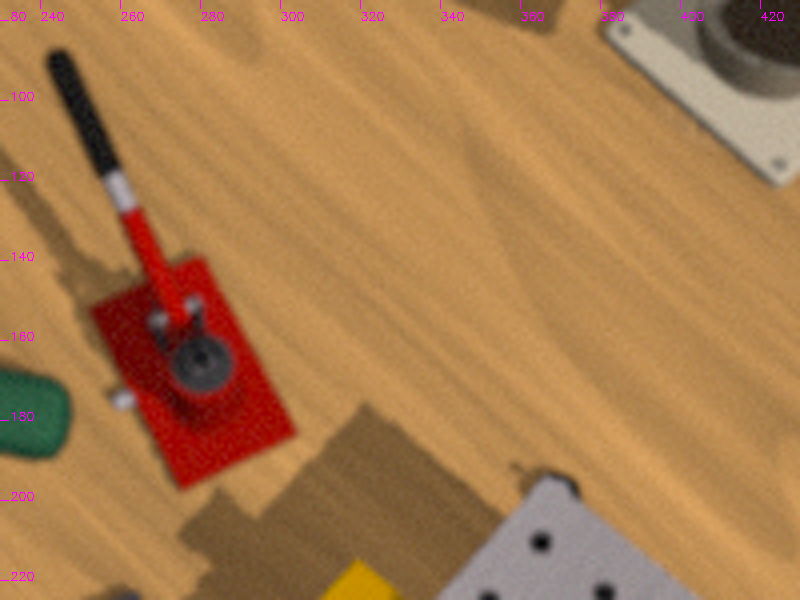

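View pics/b2.png

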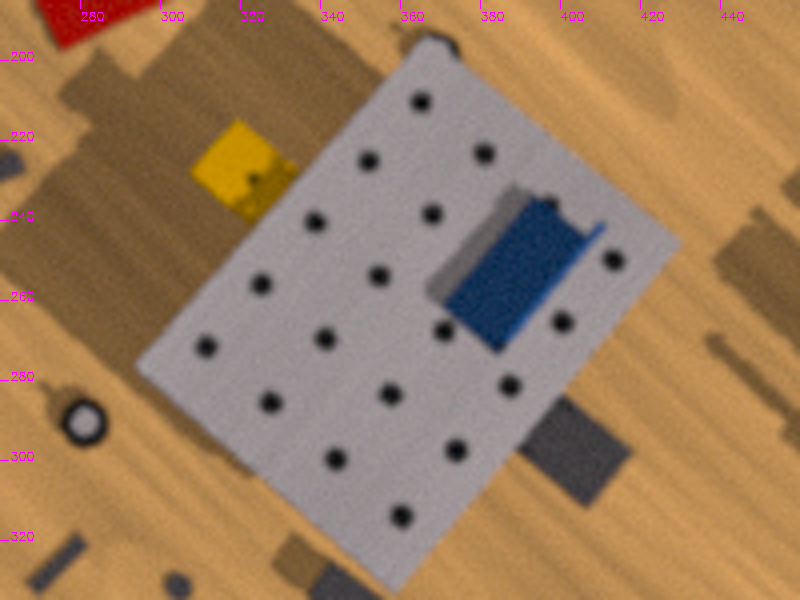

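```bash
python3 - <<'E'
from workcell import bot
from h import *
from scipy.optimize import least_squares
np.set_printoptions(precision=4,suppress=True)
a=bot.camera("scene");b=bot.camera("side")
print("saddle",back(b,[[280.5,164.75]],.103),back(a,[[267.3,234.3]],.103))
print("dot",back(b,[[323.5,230]],.118),back(a,[[353,184.7]],.118))
print("table",back(b,[[367.5,194.5],[294.25,276.75],[358.75,333],[430,245.75]],.14))
print("base",back(b,[[253,152.5],[280.75,139.75],[304,183.25],[275,197]],.014))
print("handle tip",back(b,[[245,88.75]],.178),back(a,[[157.5,249]],.178))
# fits
def rz(t): return R.from_euler('z',t).as_matrix()
jb=np.array([[-.05,-.11,.014],[.05,-.11,.014],[.05,.055,.014],[-.05,.055,.014]])
def fj(v):
    T=lambda P:np.atleast_2d(P)@rz(v[2]).T+[v[0],v[1],0]
    r=[proj(b,T(jb))-[[253,152.5],[280.75,139.75],[304,183.25],[275,197]], proj(b,T([0,0,.103]))-[[280.5,164.75]],proj(a,T([0,0,.103]))-[[267.3,234.3]]]
    return np.concatenate(r).ravel()
for t0 in (0,1.5,3,-1.5):
    s=least_squares(fj,[.5,-.2,t0]);print("jack",s.x,s.cost)
tb=np.array([[-.15,-.11,.14],[.15,-.11,.14],[.15,.11,.14],[-.15,.11,.14]])
def ft(v):
    T=lambda P:np.atleast_2d(P)@rz(v[2]).T+[v[0],v[1],0]
    r=[proj(b,T(tb))-[[294.25,276.75],[367.5,194.5],[430,245.75],[358.75,333]][::1],proj(b,T([0,-.137,.118]))-[[323.5,230]],proj(a,T([0,-.137,.118]))-[[353,184.7]]]
    return np.concatenate(r).ravel()
best=min((least_squares(ft,[.5,0,t0]) for t0 in (0,1.5,3,-1.5)),key=lambda s:s.cost)
v=best.x;print("table",v,best.cost,best.fun); print("mark",rz(v[2])@[0,-.137,.11]+[v[0],v[1],0])
# bystander
for n,z in (("pliers",.008),("grinder",.05),("new_foot_a",.01)):
  for p in(a,b):
    for d in bot.trace(n,p)[:2]:
      m=d["region"];ys,xs=np.nonzero(m)
      print(n,d["confidence"],back(p,[[xs.min(),ys[xs==xs.min()][0]],[xs.max(),ys[xs==xs.max()][0]],[xs[ys==ys.min()][0],ys.min()],[xs[ys==ys.max()][0],ys.max()]],z)[:,:2].tolist())
E
```

```text
saddle [[ 0.5415 -0.0846  0.103 ]] [[ 0.5478 -0.0934  0.103 ]]
dot [[0.5912 0.1388 0.118 ]] [[0.592  0.1373 0.118 ]]
table [[0.4396 0.1555 0.14  ]
 [0.7376 0.1777 0.14  ]
 [0.72   0.3941 0.14  ]
 [0.4237 0.3702 0.14  ]]
base [[ 0.5541 -0.2004  0.014 ]
 [ 0.4644 -0.1718  0.014 ]
 [ 0.5118 -0.0202  0.014 ]
 [ 0.6035 -0.0495  0.014 ]]
handle tip [[ 0.4722 -0.2992  0.178 ]] [[ 0.4722 -0.3037  0.178 ]]
jack [ 0.5414 -0.0866 -0.2795] 2068.8902528163776
jack [ 0.5414 -0.0866 -0.2794] 2068.890256438264
jack [ 0.5414 -0.0866  6.0036] 2068.890251315897
jack [ 0.5414 -0.0866 -0.2796] 2068.8902522376793
table [0.5818 0.1931 3.4103] 19992.008408798254 [ 55.2309  34.0372  35.8608  18.4422 -97.5634 -71.5722 -82.9695 -65.3537
  61.6289  37.0942  33.1113 -45.6316]
mark [0.5454 0.3252 0.11  ]
pliers 0.74 [[0.6825575797699152, -0.0151746648294796], [0.8697837178594876, -0.04508879421106543], [0.6822012522636495, -0.007990241979389245], [0.8533878061740197, -0.10290956112553856]]
pliers 0.81 [[0.8529488232535248, -0.10373961366562151], [0.6824310747968619, -0.008829696659916175], [0.6888354140765404, -0
[... 307 characters left out ...]
], [0.6799201198407434, 0.4954224723411451], [0.34652658734054675, 0.49383738517017406], [0.7327468110190032, 0.14403566627649078]]
grinder 0.7 [[0.8021473462886236, -0.3981961350260944], [0.6200360381197434, -0.1489743923070902], [0.7045060250368936, -0.37943099779516365], [0.8730324737265344, -0.25450924432226885]]
new_foot_a 0.78 [[0.7628286008751421, 0.15565385759159245], [0.7921799521134447, 0.17493788985533598], [0.7679719268580009, 0.18518693646586104], [0.7867743258572301, 0.13797454920370433]]
new_foot_a 0.47 [[0.38873050883738214, 0.14426291179934259], [0.41477467629895604, 0.16355235005876645], [0.38654726723096555, 0.16947730375513503], [0.41622332741119306, 0.12783847566238027]]
```

```bash
python3 - <<'E'
from workcell import bot
from h import *
from scipy.optimize import least_squares
np.set_printoptions(precision=4,suppress=True)
a=bot.camera("scene");b=bot.camera("side")
def rz(t): return R.from_euler('z',t).as_matrix()
jb=np.array([[.05,-.11,.014],[-.05,-.11,.014],[-.05,.055,.014],[.05,.055,.014]])
def fj(v,h=.103):
    T=lambda P:np.atleast_2d(P)@rz(v[2]).T+[v[0],v[1],0]
    r=[proj(b,T(jb))-[[253,152.5],[280.75,139.75],[304,183.25],[275,197]], proj(b,T([0,0,h]))-[[280.5,164.75]],proj(a,T([0,0,h]))-[[267.3,234.3]]]
    return np.concatenate(r).ravel()
s=least_squares(fj,[.5,-.1,-.3]);print("jack",s.x,s.cost,s.fun)
tb=np.array([[-.15,-.11,.14],[.15,-.11,.14],[.15,.11,.14],[-.15,.11,.14]])
def ft(v):
    T=lambda P:np.atleast_2d(P)@rz(v[2]).T+[v[0],v[1],0]
    r=[proj(b,T(tb))-[[367.5,194.5],[294.25,276.75],[358.75,333],[430,245.75]],proj(b,T([0,-.137,.118]))-[[323.5,230]],proj(a,T([0,-.137,.118]))-[[353,184.7]]]
    return np.concatenate(r).ravel()
best=least_squares(ft,[.5,.2,0])
v=best.x;print("table",v,best.cost,best.fun); print("mark",rz(v[2])@[0,-.137,.11]+[v[0],v[1],0])
# overlay
Tj=lambda P:np.atleast_2d(P)@rz(s.x[2]).T+[s.x[0],s.x[1],0]
for p,n in((a,"scene"),(b,"side")):
    q=dict(p);im=p["img"].copy();q["img"]=im
    th=np.linspace(0,2*np.pi,24)
    c=np.c_[.018*np.cos(th),.018*np.sin(th),np.full(24,.103)]
    for P in (jb,c,np.array([[0,-.042,.094],[0,-.042-.206*np.cos(.42),.094+.206*np.sin(.42)]])):
        cv2.polylines(im,[np.round(proj(p,Tj(P))*16).astype(int)],True,(0,255,255),1,shift=4)
    x0,y0=(150,140) if n=="scene" else (230,75)
    crop(q,x0,y0,200,150,4,f"pics/ov_{n}.png")
E
```

```text
jack [ 0.5426 -0.0865 -0.3139] 9.39386968601513 [-1.848  -0.9026 -0.0585 -1.5157  0.2924  0.3958 -0.9217  0.7855 -0.739
 -0.1849  0.7256 -3.0728]
table [0.5803 0.2744 0.0786] 1.5806210362791524 [-0.6103 -0.6817 -0.563  -0.0869  0.1415  0.8588  0.9941  0.1483 -0.2239
 -0.2699 -0.1376 -0.2997]
mark [0.5911 0.1378 0.11  ]
```

View pics/ov_scene.png

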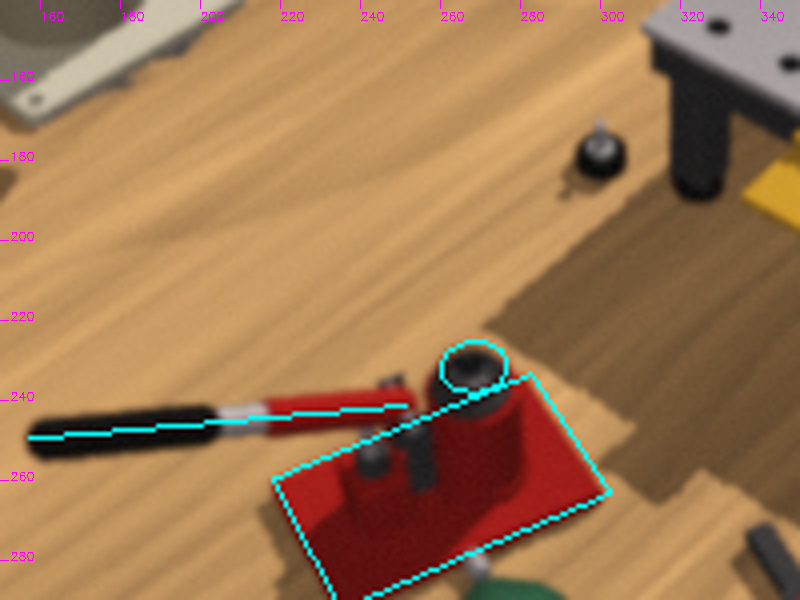

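View pics/ov_side.png

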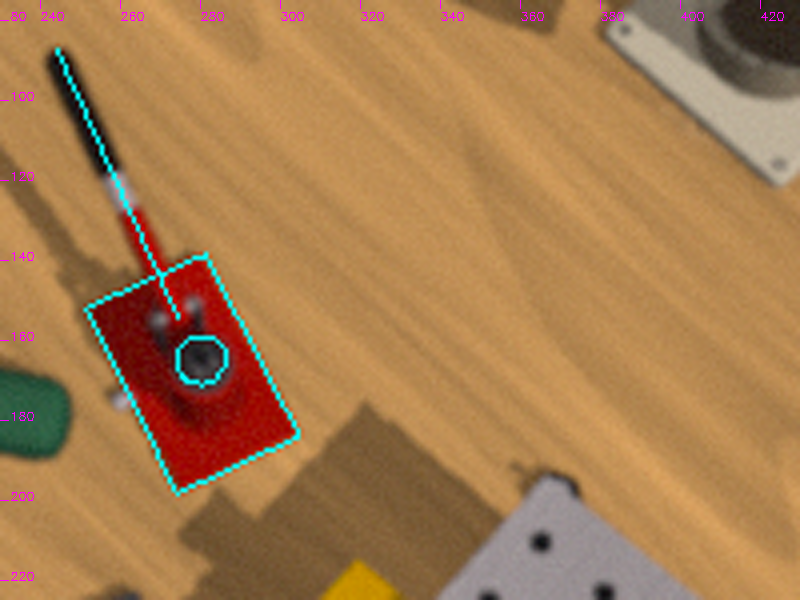

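The table fit is within 1 px and gives the lift mark at (0.591, 0.138). The jack is at about (0.542, -0.087) with yaw -0.31, and the overlay sits well in both views. The grip should be near (0.486, -0.261, 0.157). Next I move above it.

```bash
python3 -m handwheel '[{"dx":1,"dy":-0.16},{"dx":1,"dy":-0.16},{"dx":1,"dy":-0.16},{"dx":1,"dy":-0.16},{"dx":1,"dy":-0.16},{"dx":1,"dy":-0.16},{"dx":1,"dy":-0.16},{"dx":1,"dy":-0.16},{"dx":1,"dy":-0.16},{"dx":1,"dy":-0.16},{"dx":1,"dy":-0.16},{"dx":0.7,"dy":-0.16}]' 1 && python3 -m handwheel '[{"az":-0.9},{"az":-0.9},{"az":-0.9},{"az":-0.9},{"az":-0.9},{"az":-0.8},{}]'
cat > where.py <<'E'
from workcell import bot
from h import *
np.set_printoptions(precision=4,suppress=True)
def rel(target,yang=None):
    o=bot.get_obs();Rm=R.from_quat(o["tool_rot"]).as_matrix()
    print("t",round(o["clock"],2),"pos",o["eef_pos"],"yang",np.degrees(np.arctan2(Rm[1,1],Rm[0,1])).round(2),"zax",Rm[:,2],"F",o["ft_force"],"w",round(o["grip_width"],4))
    if target is not None: print("units",(Rm.T@(np.array(target)-o["eef_pos"]))/.025)
    return o
E
python3 -c "
from where import *
rel([.486,-.261,.157])"
```

```text
t 2.25 pos [ 0.2232 -0.4474  0.2503] yang -63.49 zax [ 0. -0. -1.] F [0.1295 0.4337 0.958 ] w 0.0857
units [12.7342 -1.9807  3.7329]invalid input
```

```bash
python3 -m handwheel '[{"dx":1,"dy":-0.16,"dz":0,"ax":0,"ay":0,"az":0},{"dx":1,"dy":-0.16,"dz":0,"ax":0,"ay":0,"az":0},{"dx":1,"dy":-0.16,"dz":0,"ax":0,"ay":0,"az":0}]' 1
```

```text
clock: 2.55
eef_pos: [0.2854, -0.4028, 0.2503]
tool_rot: [0.973, 0.229, 0.0, 0.0]
ft_force: [0.4, 0.4, -0.3]
grip_width: 0.085
```

```bash
python3 -m handwheel '[{"dx":1,"dy":-0.15,"dz":0,"ax":0,"ay":0,"az":0},{"dx":1,"dy":-0.15,"dz":0,"ax":0,"ay":0,"az":0},{"dx":1,"dy":-0.15,"dz":0,"ax":0,"ay":0,"az":0},{"dx":1,"dy":-0.15,"dz":0,"ax":0,"ay":0,"az":0},{"dx":1,"dy":-0.15,"dz":0,"ax":0,"ay":0,"az":0},{"dx":1,"dy":-0.15,"dz":0,"ax":0,"ay":0,"az":0},{"dx":1,"dy":-0.15,"dz":0,"ax":0,"ay":0,"az":0},{"dx":1,"dy":-0.15,"dz":0,"ax":0,"ay":0,"az":0},{"dx":1,"dy":-0.15,"dz":0,"ax":0,"ay":0,"az":0},{"dx":0.7,"dy":-0.15,"dz":0,"ax":0,"ay":0,"az":0},{"dx":0,"dy":0,"dz":0,"ax":0,"ay":0,"az":0}]' 1 && python3 -m handwheel '[{"dx":0,"dy":0,"dz":0,"ax":0,"ay":0,"az":-0.9},{"dx":0,"dy":0,"dz":0,"ax":0,"ay":0,"az":-0.9},{"dx":0,"dy":0,"dz":0,"ax":0,"ay":0,"az":-0.9},{"dx":0,"dy":0,"dz":0,"ax":0,"ay":0,"az":-0.9},{"dx":0,"dy":0,"dz":0,"ax":0,"ay":0,"az":-0.9},{"dx":0,"dy":0,"dz":0,"ax":0,"ay":0,"az":-0.8},{"dx":0,"dy":0,"dz":0,"ax":0,"ay":0,"az":0}]'
python3 -c "
from where import *
rel([.486,-.261,.157])
p=bot.camera('wrist');cv2.imwrite('pics/w1.png',cv2.cvtColor(p['img'],cv2.COLOR_RGB2BGR))
for d in bot.trace('handle_grip',p): print(d['confidence'],d['rect'])
print(proj(p,[[.486,-.261,.157],[.485,-.263,.157]]))"
```

```text
clock: 3.65
eef_pos: [0.4868, -0.26, 0.25]
tool_rot: [0.973, 0.231, 0.0, -0.0]
ft_force: [-0.2, -0.2, -0.6]
grip_width: 0.0853
clock: 4.35
eef_pos: [0.4845, -0.2619, 0.2503]
tool_rot: [0.809, 0.588, -0.0, -0.0]
ft_force: [-0.2, 0.7, 0.3]
grip_width: 0.0857
t 4.35 pos [ 0.4845 -0.2619  0.2503] yang -18.0 zax [-0.0004 -0.0002 -1.    ] F [-0.1538  0.6585  0.2906] w 0.0857
units [0.0555 0.0466 3.7329]
0.85 [317.8, 141.6, 28.7, 280.9]
[[318.5636 210.5953]
 [318.117  213.396 ]]
```

View pics/w1.png

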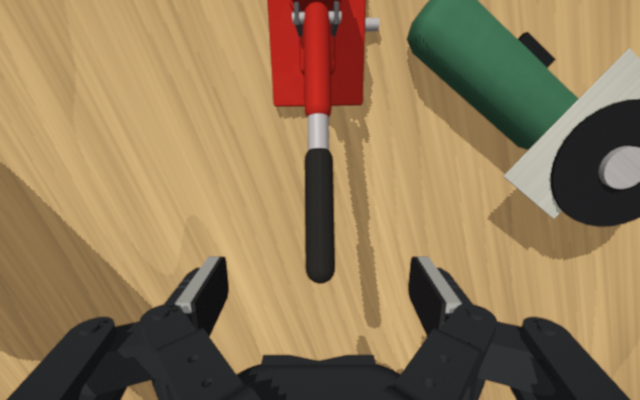

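The wrist picture shows the grip centred between the open jaws (column 318, rows 150–282), in line with the tool and where I predicted. I descend and close.

```bash
python3 -m handwheel '[{"dx":0,"dy":0,"dz":0.75,"ax":0,"ay":0,"az":0},{"dx":0,"dy":0,"dz":0.75,"ax":0,"ay":0,"az":0},{"dx":0,"dy":0,"dz":0.75,"ax":0,"ay":0,"az":0},{"dx":0,"dy":0,"dz":0.75,"ax":0,"ay":0,"az":0},{"dx":0,"dy":0,"dz":0.7,"ax":0,"ay":0,"az":0},{"dx":0,"dy":0,"dz":0,"ax":0,"ay":0,"az":0}]' 1 && python3 -m handwheel '[{"dx":0,"dy":0,"dz":0,"ax":0,"ay":0,"az":0},{"dx":0,"dy":0,"dz":0,"ax":0,"ay":0,"az":0},{"dx":0,"dy":0,"dz":0,"ax":0,"ay":0,"az":0},{"dx":0,"dy":0,"dz":0,"ax":0,"ay":0,"az":0},{"dx":0,"dy":0,"dz":0,"ax":0,"ay":0,"az":0},{"dx":0,"dy":0,"dz":0,"ax":0,"ay":0,"az":0}]' -1
python3 -c "
from where import *
rel(None)
p=bot.camera('wrist');cv2.imwrite('pics/w2.png',cv2.cvtColor(p['img'],cv2.COLOR_RGB2BGR))"
```

```text
clock: 5.05
eef_pos: [0.4833, -0.2606, 0.1552]
tool_rot: [0.809, 0.587, -0.001, -0.003]
ft_force: [-0.3, 0.8, -0.1]
grip_width: 0.0852
clock: 5.65
eef_pos: [0.4855, -0.2617, 0.1585]
tool_rot: [0.809, 0.588, 0.0, 0.001]
ft_force: [0.3, -1.4, 2.2]
grip_width: 0.0206
t 5.65 pos [ 0.4855 -0.2617  0.1585] yang -17.92 zax [ 0.0009 -0.001  -1.    ] F [ 0.2743 -1.3577  2.2398] w 0.0206
```

View pics/w2.png

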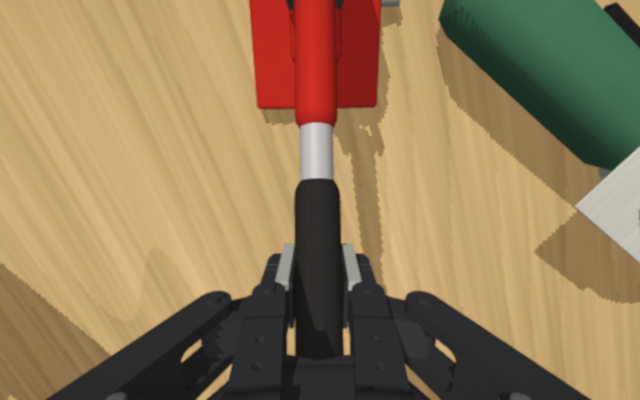

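```bash
python3 -m handwheel '[{"dx":0.1,"dy":0,"dz":0,"ax":0,"ay":0,"az":0},{"dx":0.2,"dy":0,"dz":0,"ax":0,"ay":0,"az":0},{"dx":0.3,"dy":0,"dz":0,"ax":0,"ay":0,"az":0},{"dx":0.3,"dy":0,"dz":0,"ax":0,"ay":0,"az":0},{"dx":0.3,"dy":0,"dz":0,"ax":0,"ay":0,"az":0},{"dx":0.3,"dy":0,"dz":0,"ax":0,"ay":0,"az":0}]'
python3 -c "
from where import *
rel(None)
a=bot.camera('scene');crop(a,150,140,260,180,3,'pics/a2.png')"
```

```text
clock: 6.3
eef_pos: [0.4967, -0.228, 0.1588]
tool_rot: [0.809, 0.587, -0.002, 0.002]
ft_force: [-2.1, -6.7, 4.7]
grip_width: 0.02
t 6.3 pos [ 0.4967 -0.228   0.1588] yang -18.06 zax [ 0.0002 -0.0055 -1.    ] F [-2.1343 -6.6979  4.6702] w 0.02
```

View pics/a2.png

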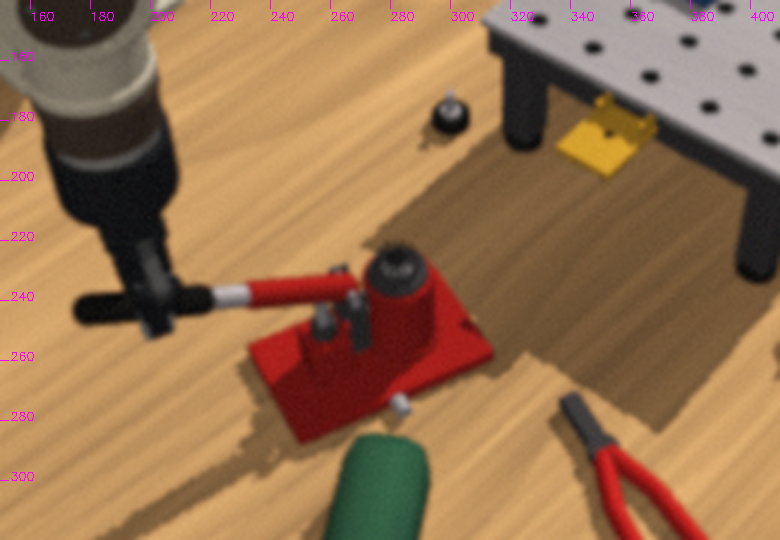

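The jack slides flat with about 7 N (base front corner now at 313,257, moved as commanded). I continue.

```bash
python3 -m handwheel '[{"dx":0.3,"dy":0,"dz":0,"ax":0,"ay":0,"az":0},{"dx":0.4,"dy":0,"dz":0,"ax":0,"ay":0,"az":0},{"dx":0.4,"dy":0,"dz":0,"ax":0,"ay":0,"az":0},{"dx":0.4,"dy":0,"dz":0,"ax":0,"ay":0,"az":0},{"dx":0.4,"dy":0,"dz":0,"ax":0,"ay":0,"az":0},{"dx":0.4,"dy":0,"dz":0,"ax":0,"ay":0,"az":0},{"dx":0.4,"dy":0,"dz":0,"ax":0,"ay":0,"az":0},{"dx":0.4,"dy":0,"dz":0,"ax":0,"ay":0,"az":0},{"dx":0.4,"dy":0,"dz":0,"ax":0,"ay":0,"az":0},{"dx":0.4,"dy":0,"dz":0,"ax":0,"ay":0,"az":0},{"dx":0.4,"dy":0,"dz":0,"ax":0,"ay":0,"az":0},{"dx":0.2,"dy":0,"dz":0,"ax":0,"ay":0,"az":0}]'
python3 -c "
from where import *
rel(None)
a=bot.camera('scene');crop(a,180,120,260,180,3,'pics/a3.png')
b=bot.camera('side');crop(b,230,110,200,150,4,'pics/b3.png')"
```

```text
clock: 7.55
eef_pos: [0.5315, -0.1203, 0.1587]
tool_rot: [0.809, 0.588, -0.001, 0.002]
ft_force: [-3.0, -8.4, 5.4]
grip_width: 0.0207
t 7.55 pos [ 0.5315 -0.1203  0.1587] yang -18.01 zax [ 0.0003 -0.0046 -1.    ] F [-2.9846 -8.4206  5.4322] w 0.0207
```

View pics/a3.png

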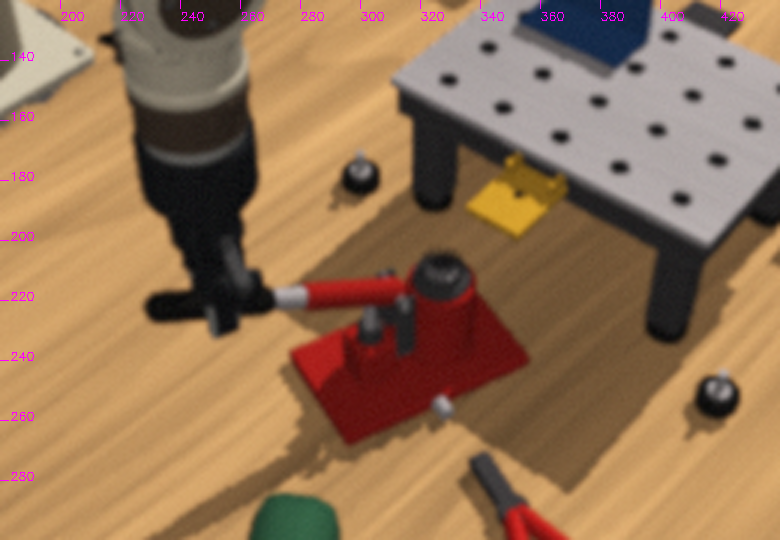

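View pics/b3.png

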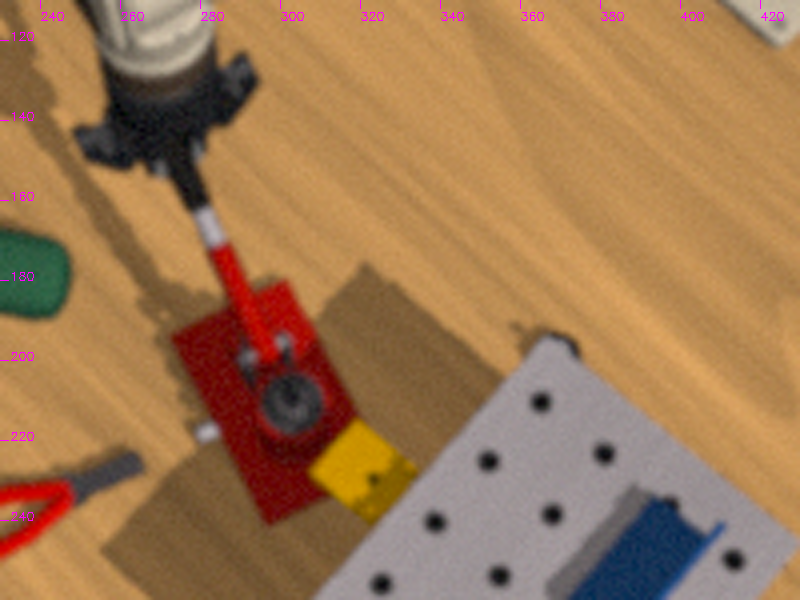

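```bash
cat > fit.py <<'E'
from where import *
from scipy.optimize import least_squares
def rz(t): return R.from_euler('z',t).as_matrix()
C={'br':[.05,-.11,.014],'bl':[-.05,-.11,.014],'fl':[-.05,.055,.014],'fr':[.05,.055,.014],'s':[0,0,.103]}
def fitj(obs,x0):  # obs: list (pic,name,uv)
    def f(v):
        return np.concatenate([(proj(p,rz(v[2])@C[n]+[v[0],v[1],0])-uv).ravel() for p,n,uv in obs])
    s=least_squares(f,x0,loss='soft_l1');print("jack",s.x);print(s.fun.reshape(-1,2).round(1).tolist());return s.x
E
python3 - <<'E'
from fit import *
a=bot.camera("scene");b=bot.camera("side")
v=fitj([(b,'br',[273,193.75]),(b,'bl',[301.25,180.5]),(b,'fr',[297.5,240.75]),(b,'s',[302.75,210.5]),(a,'s',[327.7,210.7]),(a,'bl',[277,237.3]),(a,'br',[296,267.7]),(a,'fr',[356,239.3])],[.57,.05,-.3])
o=rel(None)
d=rz(-v[2])@(np.r_[.591,.138,0]-[v[0],v[1],0]);print("mark in jack frame",d, "grip in jack", rz(-v[2])@(o['eef_pos']-[v[0],v[1],0]))
E
```

```text
jack [ 0.5895  0.0538 -0.2985]
[[-2.2, -0.2], [-0.5, -1.5], [-1.7, 1.1], [-0.5, -1.0], [0.2, -3.0], [-0.8, -0.7], [0.2, -1.3], [1.8, -0.7]]
t 7.75 pos [ 0.5316 -0.1197  0.1585] yang -17.99 zax [ 0.0008 -0.0023 -1.    ] F [ 0.5011 -5.0243  4.2508] w 0.0203
mark in jack frame [-0.0233  0.0809  0.    ] grip in jack [-0.0043 -0.1829  0.1585]
```

```bash
python3 -m handwheel '[{"dx":0.3,"dy":0,"dz":0,"ax":0,"ay":0,"az":-0.08},{"dx":0.36,"dy":0.01,"dz":0,"ax":0,"ay":0,"az":-0.08},{"dx":0.36,"dy":0.01,"dz":0,"ax":0,"ay":0,"az":-0.08},{"dx":0.36,"dy":0.01,"dz":0,"ax":0,"ay":0,"az":-0.08},{"dx":0.36,"dy":0.01,"dz":0,"ax":0,"ay":0,"az":-0.08},{"dx":0.36,"dy":0.01,"dz":0,"ax":0,"ay":0,"az":-0.08},{"dx":0.36,"dy":0.01,"dz":0,"ax":0,"ay":0,"az":-0.08},{"dx":0.36,"dy":0.01,"dz":0,"ax":0,"ay":0,"az":-0.08},{"dx":0.3,"dy":0,"dz":0,"ax":0,"ay":0,"az":-0.07},{"dx":0.1,"dy":0,"dz":0,"ax":0,"ay":0,"az":0},{"dx":0,"dy":0,"dz":0,"ax":0,"ay":0,"az":0}]'
python3 - <<'E'
from fit import *
a=bot.camera('scene');crop(a,200,100,260,180,3,'pics/a4.png')
b=bot.camera('side');crop(b,240,130,200,150,4,'pics/b4.png')
o=rel([.5545,-.0418,.1585]);Rm=R.from_quat(o['tool_rot']).as_matrix();j=o['eef_pos']+.1835*Rm[:,0];print(j)
v=[j[0],j[1],np.arctan2(Rm[1,1],Rm[0,1])]
for p in(a,b):print([ (n,proj(p,rz(v[2])@C[n]+[v[0],v[1],0])[0].round(1).tolist()) for n in C])
E
```

```text
clock: 8.85
eef_pos: [0.5546, -0.0427, 0.1585]
tool_rot: [0.777, 0.63, -0.0, 0.002]
ft_force: [0.2, -5.8, 4.8]
grip_width: 0.0203
t 8.95 pos [ 0.5547 -0.0427  0.1585] yang -11.91 zax [ 0.0017 -0.0024 -1.    ] F [ 0.0486 -5.3338  4.0945] w 0.0197
units [ 0.0332 -0.0134 -0.0004]
[0.5925 0.1369 0.1581]
[('br', [326.2, 248.2]), ('bl', [302.1, 221.7]), ('fl', [355.4, 194.4]), ('fr', [380.6, 218.1]), ('s', [352.7, 189.5])]
[('br', [287.1, 216.4]), ('bl', [315.8, 198.9]), ('fl', [346.6, 245.0]), ('fr', [317.5, 263.4]), ('s', [322.5, 231.1])]
```

View pics/a4.png

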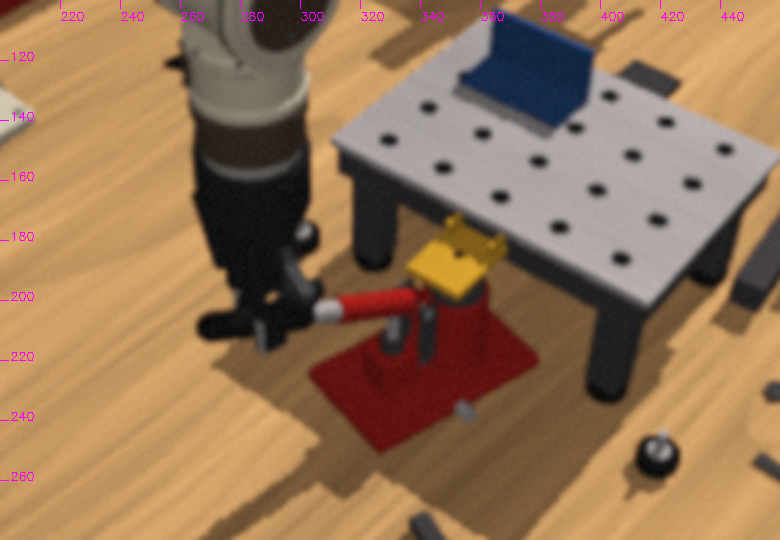

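View pics/b4.png

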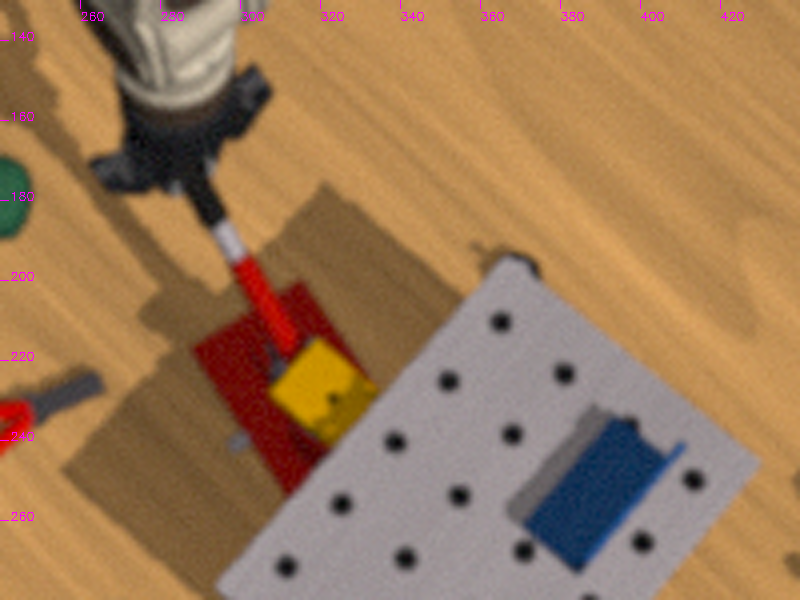

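```bash
python3 - <<'E'
from fit import *
a=bot.camera("scene");b=bot.camera("side")
v=fitj([(b,'br',[288.25,217.5]),(b,'bl',[315,200.25]),(a,'bl',[303,224.3]),(a,'br',[326.3,251]),(a,'fr',[379.7,220])],[.59,.13,-.2])
print("mark in jack frame",rz(-v[2])@(np.r_[.591,.138,0]-[v[0],v[1],0]))
print('dot now',back(b,[[323.3,229.8]],.118),back(a,[[353,184.7]],.118))
E
```

```text
jack [ 0.597   0.1343 -0.211 ]
[[-2.7, -0.8], [-0.7, -0.9], [-0.3, -1.2], [0.4, -1.1], [1.7, -0.3]]
mark in jack frame [-0.0067  0.0024  0.    ]
dot now [[0.5912 0.138  0.118 ]] [[0.592  0.1373 0.118 ]]
```

Both estimates put the saddle within 2–7 mm of the mark. I nudge it a few mm left, then relax the forward push.

```bash
python3 -m handwheel '[{"dx":0.03,"dy":-0.05,"dz":0,"ax":0,"ay":0,"az":-0.1},{"dx":0.03,"dy":-0.05,"dz":0,"ax":0,"ay":0,"az":-0.05},{"dx":0,"dy":0,"dz":0,"ax":0,"ay":0,"az":0},{"dx":-0.05,"dy":0,"dz":0,"ax":0,"ay":0,"az":0},{"dx":0,"dy":0,"dz":0,"ax":0,"ay":0,"az":0},{"dx":0,"dy":0,"dz":0,"ax":0,"ay":0,"az":0},{"dx":0,"dy":0,"dz":0,"ax":0,"ay":0,"az":0}]'
python3 - <<'E'
from fit import *
o=rel(None);Rm=R.from_quat(o['tool_rot']).as_matrix();j=o['eef_pos']+.1835*Rm[:,0];print(j,o['ft_torque'])
a=bot.camera('scene');crop(a,280,150,130,110,6,'pics/a5.png')
b=bot.camera('side');crop(b,270,180,100,75,8,'pics/b5.png')
E
```

```text
clock: 9.75
eef_pos: [0.5539, -0.0412, 0.1588]
tool_rot: [0.77, 0.638, 0.002, 0.002]
ft_force: [5.1, -3.2, 2.4]
grip_width: 0.02
t 9.75 pos [ 0.5539 -0.0412  0.1588] yang -10.66 zax [ 0.0052 -0.0007 -1.    ] F [ 5.1181 -3.2091  2.4362] w 0.02
[0.5878 0.1391 0.1589] [-0.6362 -1.0633 -0.6821]
```

View pics/a5.png

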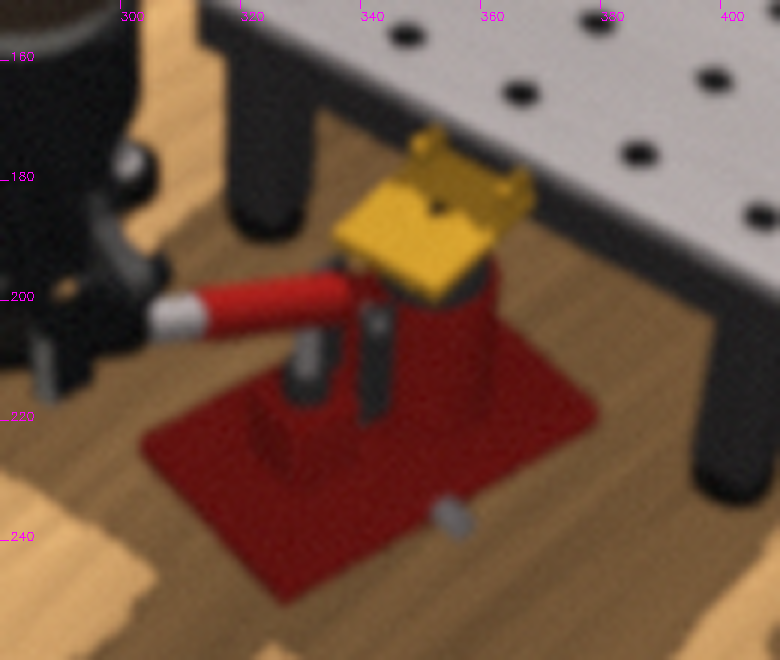

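View pics/b5.png

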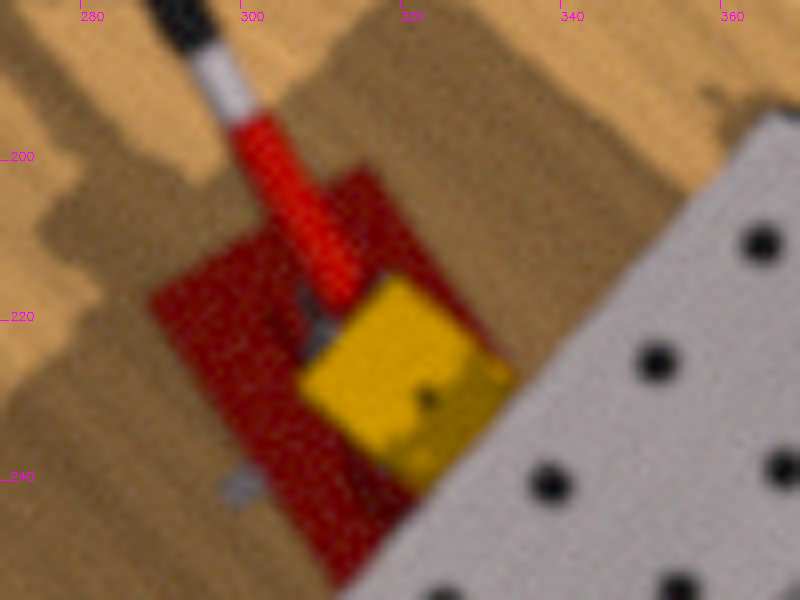

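```bash
python3 - <<'E'
from fit import *
a=bot.camera("scene");b=bot.camera("side")
v=fitj([(b,'br',[288.75,217.5]),(b,'bl',[315.6,200.6]),(a,'bl',[303.3,224.2]),(a,'br',[327.5,250.8]),(a,'fr',[379.7,219.2])],[.59,.13,-.2])
print("mark in jack frame",rz(-v[2])@(np.r_[.591,.138,0]-[v[0],v[1],0]))
for p in (b,a): print(back(p,[[288.75,217.5],[315.6,200.6]] if p is b else [[327.5,250.8],[303.3,224.2],[379.7,219.2]],.014))
E
```

```text
jack [ 0.5961  0.1362 -0.2004]
[[-2.8, -0.2], [-1.1, -1.0], [-0.2, -1.3], [-0.0, -1.4], [1.9, -0.3]]
mark in jack frame [-0.0054  0.0007  0.    ]
[[0.6178 0.0247 0.014 ]
 [0.525  0.0428 0.014 ]]
[[0.626  0.0154 0.014 ]
 [0.5286 0.0357 0.014 ]
 [0.6534 0.1761 0.014 ]]
```

The saddle is within about 5 mm of the mark. Now the first stroke, following the handle's arc about its pin.

```bash
python3 -m handwheel '[{"dx":-0.14,"dy":0,"dz":0.35,"ax":0,"ay":0,"az":0},{"dx":-0.12,"dy":0,"dz":0.35,"ax":0,"ay":0,"az":0},{"dx":-0.1,"dy":0,"dz":0.36,"ax":0,"ay":0,"az":0},{"dx":-0.08,"dy":0,"dz":0.36,"ax":0,"ay":0,"az":0},{"dx":-0.05,"dy":0,"dz":0.37,"ax":0,"ay":0,"az":0},{"dx":-0.03,"dy":0,"dz":0.37,"ax":0,"ay":0,"az":0}]'
python3 -c "
from where import *
o=rel(None);print(o['ft_torque'])"
```

```text
clock: 10.55
eef_pos: [0.5512, -0.0543, 0.1056]
tool_rot: [0.769, 0.639, 0.002, 0.002]
ft_force: [0.6, -4.9, 11.7]
grip_width: 0.0202
t 10.55 pos [ 0.5512 -0.0543  0.1056] yang -10.6 zax [ 0.0052 -0.001  -1.    ] F [ 0.5986 -4.9376 11.6651] w 0.0202
[-0.4603 -0.3378 -0.274 ]
```

```bash
python3 -m handwheel '[{"dx":0,"dy":0,"dz":0.37,"ax":0,"ay":0,"az":0},{"dx":0,"dy":0,"dz":0.37,"ax":0,"ay":0,"az":0},{"dx":0.02,"dy":0,"dz":0.25,"ax":0,"ay":0,"az":0},{"dx":0.02,"dy":0,"dz":0.25,"ax":0,"ay":0,"az":0},{"dx":0.03,"dy":0,"dz":0.2,"ax":0,"ay":0,"az":0},{"dx":0.03,"dy":0,"dz":0.17,"ax":0,"ay":0,"az":0}]'
python3 -c "
from where import *
o=rel(None);print(o['ft_torque'])
a=bot.camera('scene');crop(a,260,120,195,145,4,'pics/a6.png')"
```

```text
clock: 11.15
eef_pos: [0.5518, -0.0517, 0.0661]
tool_rot: [0.769, 0.639, 0.002, 0.002]
ft_force: [-0.6, -4.5, 14.6]
grip_width: 0.0202
t 11.15 pos [ 0.5518 -0.0517  0.0661] yang -10.59 zax [ 0.0053 -0.0009 -1.    ] F [-0.6002 -4.4752 14.6104] w 0.0202
[-0.3339 -0.1191 -0.2915]
```

View pics/a6.png

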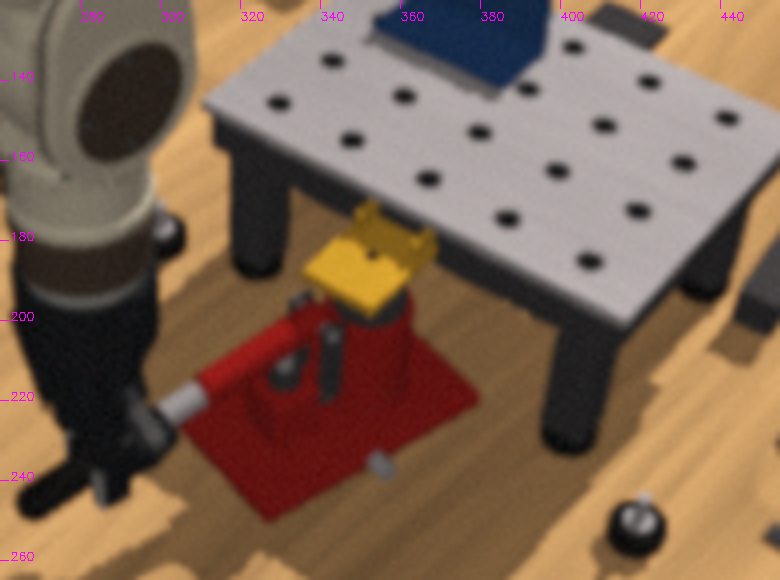

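The handle is down, the jack stands flat (rear corner still at 326.7,250.5) and the lug dot has risen about 1 px. Now handle up.

```bash
python3 -m handwheel '[{"dx":-0.03,"dy":0,"dz":-0.2,"ax":0,"ay":0,"az":0},{"dx":-0.03,"dy":0,"dz":-0.3,"ax":0,"ay":0,"az":0},{"dx":-0.02,"dy":0,"dz":-0.37,"ax":0,"ay":0,"az":0},{"dx":-0.02,"dy":0,"dz":-0.37,"ax":0,"ay":0,"az":0},{"dx":0,"dy":0,"dz":-0.37,"ax":0,"ay":0,"az":0},{"dx":0.03,"dy":0,"dz":-0.37,"ax":0,"ay":0,"az":0},{"dx":0.05,"dy":0,"dz":-0.37,"ax":0,"ay":0,"az":0},{"dx":0.08,"dy":0,"dz":-0.36,"ax":0,"ay":0,"az":0},{"dx":0.1,"dy":0,"dz":-0.36,"ax":0,"ay":0,"az":0},{"dx":0.12,"dy":0,"dz":-0.35,"ax":0,"ay":0,"az":0},{"dx":0.14,"dy":0,"dz":-0.35,"ax":0,"ay":0,"az":0},{"dx":0,"dy":0,"dz":0,"ax":0,"ay":0,"az":0}]'
python3 -c "
from where import *
o=rel(None);print(o['ft_torque'])
a=bot.camera('scene');crop(a,260,120,195,145,4,'pics/a7.png')"
```

```text
clock: 12.4
eef_pos: [0.5516, -0.0399, 0.1568]
tool_rot: [0.769, 0.639, -0.0, -0.001]
ft_force: [4.5, -0.5, -8.6]
grip_width: 0.0204
t 12.4 pos [ 0.5516 -0.0399  0.1568] yang -10.52 zax [-0.001   0.0007 -1.    ] F [ 4.4658 -0.5331 -8.5525] w 0.0204
[-0.4627 -1.209  -0.5294]
```

View pics/a7.png

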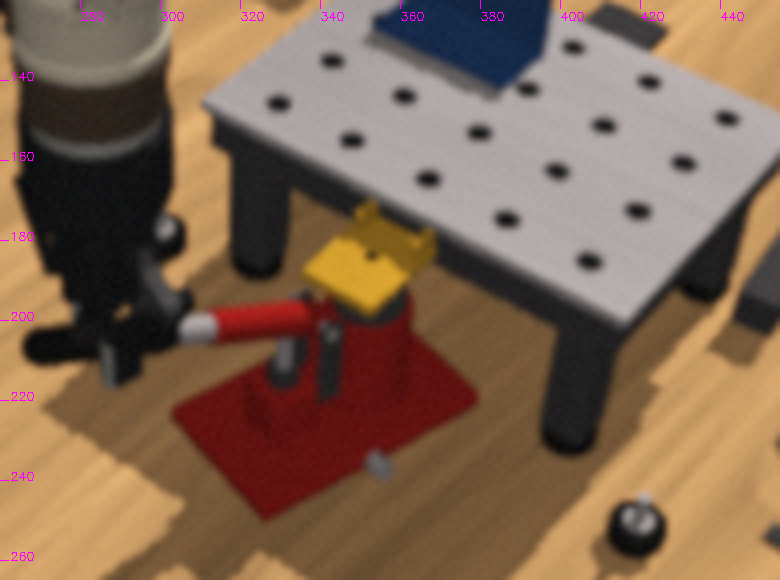

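```bash
python3 -m handwheel '[{"dx":0,"dy":0,"dz":0,"ax":0,"ay":0,"az":0},{"dx":0,"dy":0,"dz":0,"ax":0,"ay":0,"az":0},{"dx":0,"dy":0,"dz":0,"ax":0,"ay":0,"az":0},{"dx":0,"dy":0,"dz":0,"ax":0,"ay":0,"az":0},{"dx":0,"dy":0,"dz":0,"ax":0,"ay":0,"az":0}]' 0.3
python3 -c "
from where import *
o=rel(None);print(o['ft_torque'])
p=bot.camera('wrist');cv2.imwrite('pics/w3.png',cv2.cvtColor(p['img'],cv2.COLOR_RGB2BGR))
a=bot.camera('scene');crop(a,260,120,195,145,4,'pics/a8.png')"
```

```text
clock: 12.95
eef_pos: [0.5515, -0.0407, 0.158]
tool_rot: [0.769, 0.639, 0.0, -0.0]
ft_force: [-0.2, 0.7, 0.6]
grip_width: 0.0557
t 12.95 pos [ 0.5515 -0.0407  0.158 ] yang -10.54 zax [-0.0001  0.0001 -1.    ] F [-0.1932  0.6997  0.5864] w 0.0557
[ 0.0031 -0.0074 -0.0089]
```

View pics/w3.png

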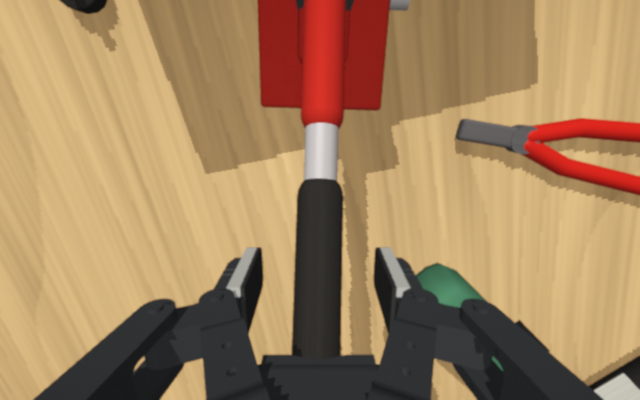

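View pics/a8.png

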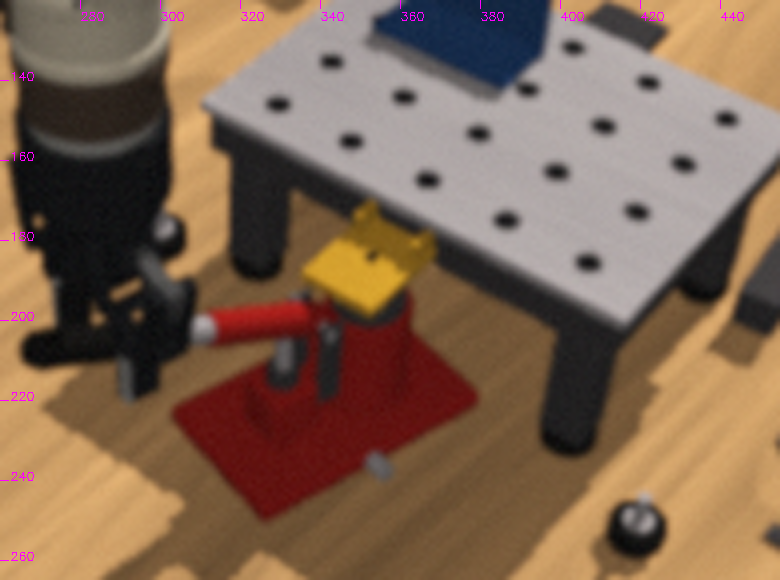

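Released, the handle sprang to its top stop and lies centred in the jaws (column 320). I pinch again for stroke 2.

```bash
python3 -m handwheel '[{"dx":0,"dy":0,"dz":0,"ax":0,"ay":0,"az":0},{"dx":0,"dy":0,"dz":0,"ax":0,"ay":0,"az":0},{"dx":0,"dy":0,"dz":0,"ax":0,"ay":0,"az":0},{"dx":0,"dy":0,"dz":0,"ax":0,"ay":0,"az":0},{"dx":0,"dy":0,"dz":0,"ax":0,"ay":0,"az":0}]' -1 && python3 -m handwheel '[{"dx":-0.14,"dy":0,"dz":0.35,"ax":0,"ay":0,"az":0},{"dx":-0.12,"dy":0,"dz":0.35,"ax":0,"ay":0,"az":0},{"dx":-0.1,"dy":0,"dz":0.36,"ax":0,"ay":0,"az":0},{"dx":-0.08,"dy":0,"dz":0.36,"ax":0,"ay":0,"az":0},{"dx":-0.05,"dy":0,"dz":0.37,"ax":0,"ay":0,"az":0},{"dx":-0.03,"dy":0,"dz":0.37,"ax":0,"ay":0,"az":0},{"dx":0,"dy":0,"dz":0.37,"ax":0,"ay":0,"az":0},{"dx":0,"dy":0,"dz":0.37,"ax":0,"ay":0,"az":0},{"dx":0.02,"dy":0,"dz":0.3,"ax":0,"ay":0,"az":0},{"dx":0.02,"dy":0,"dz":0.25,"ax":0,"ay":0,"az":0},{"dx":0.03,"dy":0,"dz":0.25,"ax":0,"ay":0,"az":0},{"dx":0.03,"dy":0,"dz":0.2,"ax":0,"ay":0,"az":0}]'
python3 -c "
from where import *
o=rel(None);print(o['ft_torque'])
a=bot.camera('scene');crop(a,260,120,195,145,4,'pics/a9.png')"
```

```text
clock: 13.55
eef_pos: [0.552, -0.0407, 0.158]
tool_rot: [0.769, 0.639, 0.0, 0.0]
ft_force: [0.5, -0.1, -1.9]
grip_width: 0.0206
clock: 14.75
eef_pos: [0.551, -0.0517, 0.0626]
tool_rot: [0.77, 0.639, 0.001, 0.001]
ft_force: [-4.6, -1.1, 16.6]
grip_width: 0.0201
t 14.75 pos [ 0.551  -0.0517  0.0626] yang -10.63 zax [ 0.0039 -0.0006 -1.    ] F [-4.6259 -1.1213 16.5655] w 0.0201
[ 0.2564  0.7346 -0.4873]
```

View pics/a9.png

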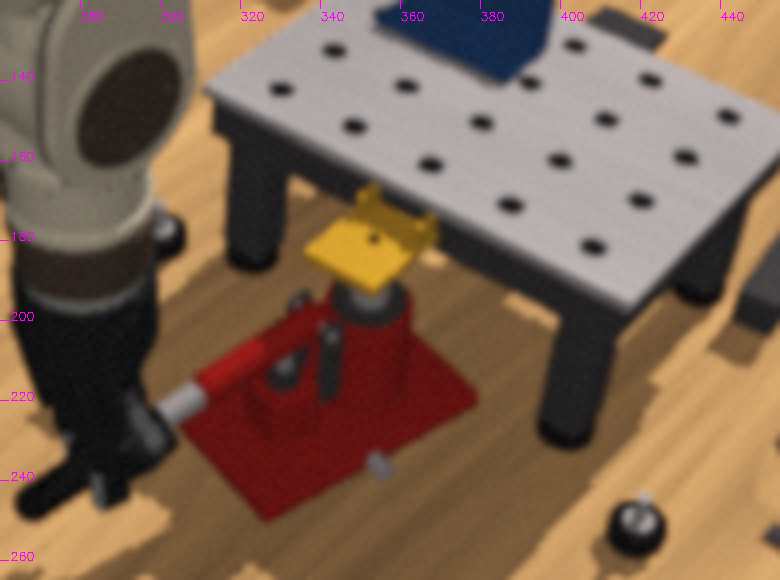

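Stroke 2 lifted the lug (dot from row 183.5 to about 179.5), with the ram visible and centred under it. Handle up again, release at the top, re-pinch.

```bash
python3 -m handwheel '[{"dx":-0.03,"dy":0,"dz":-0.3,"ax":0,"ay":0,"az":0},{"dx":-0.03,"dy":0,"dz":-0.3,"ax":0,"ay":0,"az":0},{"dx":-0.02,"dy":0,"dz":-0.4,"ax":0,"ay":0,"az":0},{"dx":-0.02,"dy":0,"dz":-0.4,"ax":0,"ay":0,"az":0},{"dx":0,"dy":0,"dz":-0.37,"ax":0,"ay":0,"az":0},{"dx":0.03,"dy":0,"dz":-0.37,"ax":0,"ay":0,"az":0},{"dx":0.05,"dy":0,"dz":-0.37,"ax":0,"ay":0,"az":0},{"dx":0.08,"dy":0,"dz":-0.36,"ax":0,"ay":0,"az":0},{"dx":0.1,"dy":0,"dz":-0.36,"ax":0,"ay":0,"az":0},{"dx":0.12,"dy":0,"dz":-0.35,"ax":0,"ay":0,"az":0},{"dx":0.14,"dy":0,"dz":-0.32,"ax":0,"ay":0,"az":0}]' && python3 -m handwheel '[{"dx":0,"dy":0,"dz":0,"ax":0,"ay":0,"az":0},{"dx":0,"dy":0,"dz":0,"ax":0,"ay":0,"az":0},{"dx":0,"dy":0,"dz":0,"ax":0,"ay":0,"az":0},{"dx":0,"dy":0,"dz":0,"ax":0,"ay":0,"az":0},{"dx":0,"dy":0,"dz":0,"ax":0,"ay":0,"az":0}]' 0.3
python3 -c "
from where import *
o=rel(None)
p=bot.camera('wrist');cv2.imwrite('pics/w4.png',cv2.cvtColor(p['img'],cv2.COLOR_RGB2BGR))
a=bot.camera('scene');crop(a,260,120,195,145,4,'pics/a10.png')"
```

```text
clock: 15.9
eef_pos: [0.5509, -0.0403, 0.1572]
tool_rot: [0.769, 0.639, -0.001, -0.001]
ft_force: [3.7, -2.5, -12.4]
grip_width: 0.0199
clock: 16.4
eef_pos: [0.5514, -0.0407, 0.1577]
tool_rot: [0.769, 0.639, -0.0, -0.0]
ft_force: [0.6, 0.3, 0.0]
grip_width: 0.0553
t 16.4 pos [ 0.5514 -0.0407  0.1577] yang -10.54 zax [-0.0005  0.0003 -1.    ] F [0.5594 0.3242 0.0201] w 0.0553
```

View pics/w4.png

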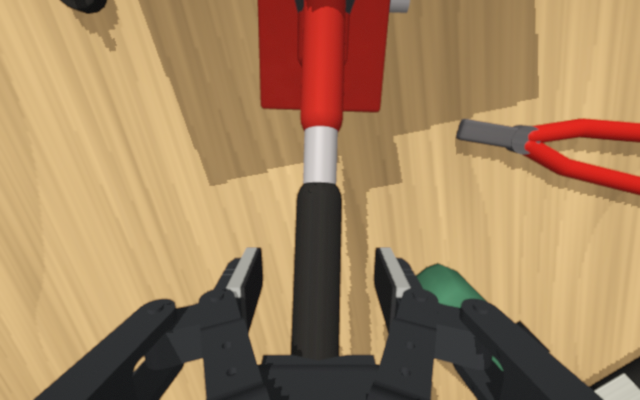

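View pics/a10.png

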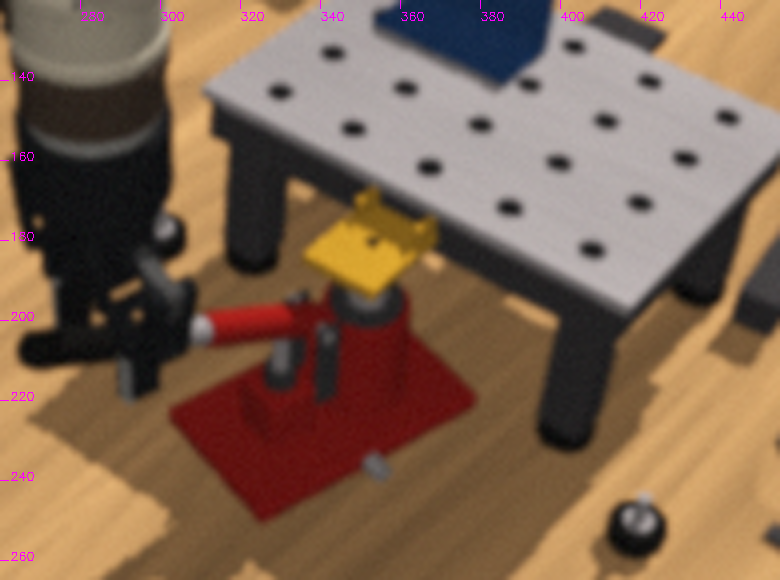

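Same state as before, with the table side raised and the jack almost unmoved (rear corner at 326,250). Stroke 3.

```bash
python3 -m handwheel '[{"dx":0,"dy":0,"dz":0,"ax":0,"ay":0,"az":0},{"dx":0,"dy":0,"dz":0,"ax":0,"ay":0,"az":0},{"dx":0,"dy":0,"dz":0,"ax":0,"ay":0,"az":0},{"dx":0,"dy":0,"dz":0,"ax":0,"ay":0,"az":0},{"dx":0,"dy":0,"dz":0,"ax":0,"ay":0,"az":0}]' -1 && python3 -m handwheel '[{"dx":-0.14,"dy":0,"dz":0.35,"ax":0,"ay":0,"az":0},{"dx":-0.12,"dy":0,"dz":0.35,"ax":0,"ay":0,"az":0},{"dx":-0.1,"dy":0,"dz":0.36,"ax":0,"ay":0,"az":0},{"dx":-0.08,"dy":0,"dz":0.36,"ax":0,"ay":0,"az":0},{"dx":-0.05,"dy":0,"dz":0.37,"ax":0,"ay":0,"az":0},{"dx":-0.03,"dy":0,"dz":0.37,"ax":0,"ay":0,"az":0},{"dx":0,"dy":0,"dz":0.37,"ax":0,"ay":0,"az":0},{"dx":0,"dy":0,"dz":0.37,"ax":0,"ay":0,"az":0},{"dx":0.02,"dy":0,"dz":0.3,"ax":0,"ay":0,"az":0},{"dx":0.02,"dy":0,"dz":0.25,"ax":0,"ay":0,"az":0},{"dx":0.03,"dy":0,"dz":0.25,"ax":0,"ay":0,"az":0},{"dx":0.03,"dy":0,"dz":0.2,"ax":0,"ay":0,"az":0}]'
python3 -c "
from where import *
o=rel(None);print(o['ft_torque'])
a=bot.camera('scene');crop(a,260,120,195,145,4,'pics/a11.png')
b=bot.camera('side');crop(b,260,170,190,140,4,'pics/b11.png')"
```

```text
clock: 17.0
eef_pos: [0.5522, -0.0411, 0.1581]
tool_rot: [0.769, 0.639, 0.0, 0.001]
ft_force: [2.0, -1.3, 2.7]
grip_width: 0.0202
clock: 18.2
eef_pos: [0.551, -0.0516, 0.0627]
tool_rot: [0.77, 0.638, 0.002, 0.001]
ft_force: [-3.4, 2.7, 16.7]
grip_width: 0.0205
t 18.2 pos [ 0.551  -0.0516  0.0627] yang -10.64 zax [ 0.0041 -0.0001 -1.    ] F [-3.4438  2.732  16.7436] w 0.0205
[ 0.9786  0.7172 -0.1798]
```

View pics/a11.png

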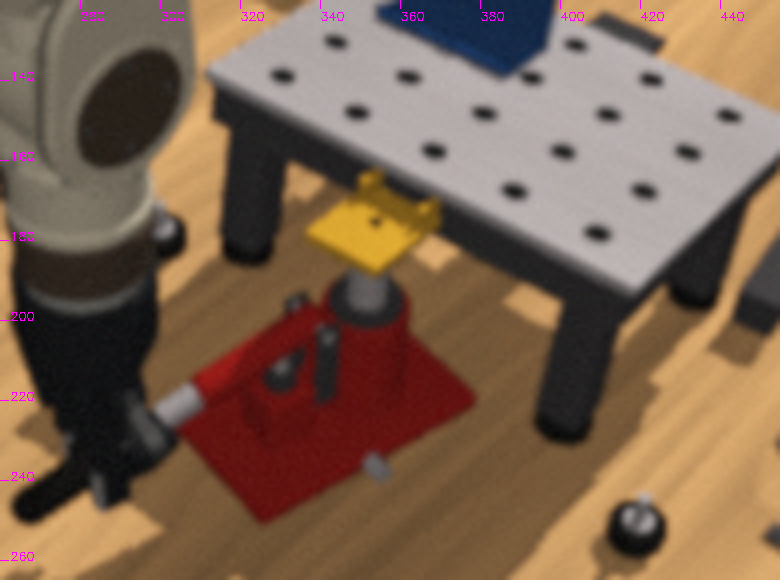

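View pics/b11.png

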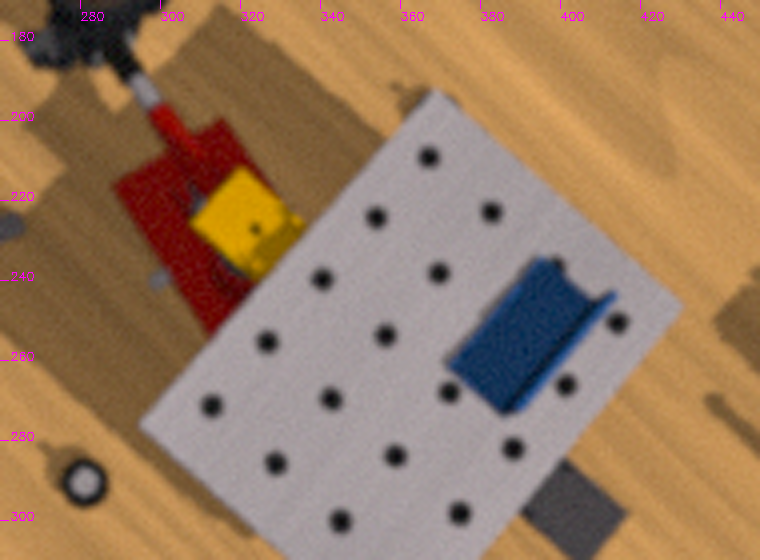

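```bash
python3 - <<'E'
from fit import *
a=bot.camera("scene");b=bot.camera("side")
L={'l':[-.15,-.11,.14],'r':[.15,-.11,.14],'d':[0,-.137,.118]}
base=[.5803,.2744,.0786]
def P(n,v,phi):
    q=np.array(L[n])-[0,.0913,0];q=R.from_euler('x',-phi).apply(q)+[0,.0913,0]
    return rz(v[2])@q+[v[0],v[1],0]
def run(uv,cam=a):
    f=lambda x:np.concatenate([(proj(cam,P(n,base+np.r_[x[1],x[2],0],x[0]))-u).ravel() for n,u in uv])
    s=least_squares(f,[0.05,0,0]);print(s.x,s.fun.round(1),"near foot mm",1000*.1826*np.sin(s.x[0]))
    return s.x
run([('l',[310.75,145.5]),('r',[416.25,201.25]),('d',[353,184])])
run([('l',[311.5,138]),('r',[418.75,193]),('d',[354,175.5])])
print('mark',P('d',base,.12)-[0,0,0.008])
E
```

```text
[-0.018  -0.0016  0.0056] [-0.4 -0.   0.1 -0.6  0.3  0.6] near foot mm -3.289343240184998
[ 0.0987 -0.0003 -0.0084] [-0.3 -0.4  0.  -0.4  0.2  0.8] near foot mm 17.995183621981727
mark [0.5898 0.1535 0.1365]
```

```bash
python3 - <<'E'
from fit import *
a=bot.camera("scene");b=bot.camera("side")
L={'l':[-.15,-.11,.14],'r':[.15,-.11,.14],'d':[0,-.137,.118],'R':[.15,.11,.14],'L':[-.15,.11,.14]}
base=[.5803,.2744,.0786]
def P(n,v,phi):
    q=np.array(L[n])-[0,.0913,0];q=R.from_euler('x',-phi).apply(q)+[0,.0913,0]
    return rz(v[2])@q+[v[0],v[1],0]
def run(sets):
    f=lambda x:np.concatenate([(proj(c,P(n,base+np.r_[x[1],x[2],x[3]],x[0]))-u).ravel() for c,uv in sets for n,u in uv])
    s=least_squares(f,[0.05,0,0,0]);print(s.x,s.fun.round(1),"near foot mm",1000*.1826*np.sin(s.x[0]))
run([(a,[('l',[310.75,145.5]),('r',[416.25,201.25]),('d',[353,184.5])]),(b,[('l',[367.5,194.5]),('r',[294.25,276.75]),('d',[323.5,230]),('L',[430,245.75])])])
run([(a,[('l',[311.5,138]),('r',[418.75,193]),('d',[354,175.5])]),(b,[('l',[369.25,192]),('r',[294.5,276.25]),('d',[323.75,227]),('L',[430.5,246.5])])])
# trend check of holding
o=rel(None)
crop(a,290,120,140,130,5,'pics/a12.png')
E
```

```text
[-0.0071  0.0003  0.0015 -0.0022] [-0.6 -0.   0.1 -0.2  0.   0.3 -0.5 -0.3 -0.5  0.1 -0.1  0.1  1.1  0.5] near foot mm -1.2942655283677433
[ 0.1178  0.0017 -0.0147 -0.0019] [-0.6 -0.7 -0.  -0.4 -0.2  0.6 -0.6  0.1 -0.3 -0.1 -0.1  0.6  0.6  0.3] near foot mm 21.463441366511823
t 18.5 pos [ 0.551  -0.0513  0.0626] yang -10.56 zax [ 0.004  0.    -1.   ] F [-2.6496  0.0069 12.9221] w 0.0201
```

View pics/a12.png

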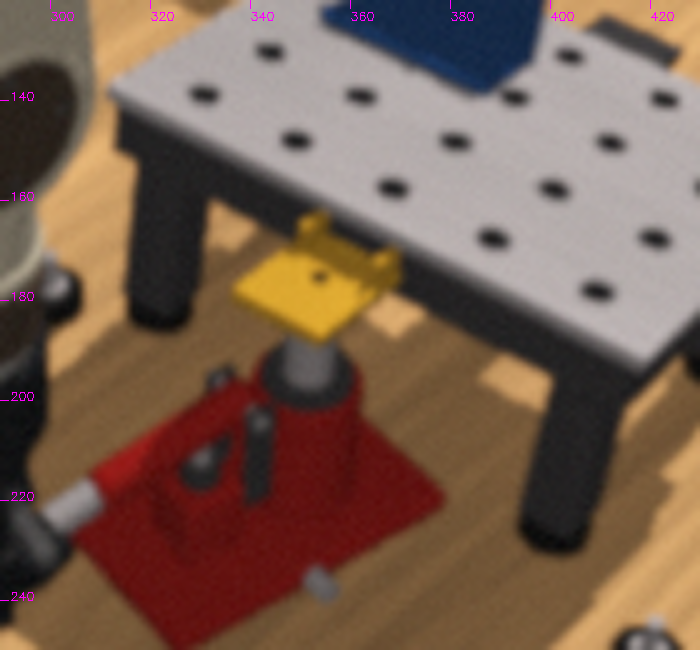

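The tilt fit puts the near feet about 21 mm up. The handle grip is at z = 0.0626, its lower stop, held with about 13 N, and nothing but the jack touches the table. Handing in.

```bash
python3 -c "
from where import *
rel(None)
print(bot.job_done())
rel(None)"
```

```text
t 18.5 pos [ 0.551  -0.0513  0.0626] yang -10.56 zax [ 0.004  0.    -1.   ] F [-2.6496  0.0069 12.9221] w 0.0201
the job is handed in; nothing more can be done
None
the job is handed in; nothing more can be done
```

I slid the jack under the yellow lug by its handle, pumped three full strokes, and handed the job in at 18.5 s. The robot is still holding the handle down. `job_done()` reports no verdict, so I don't know whether it passed.

**Placing the jack:** before the first stroke, the camera fit put the saddle about 5 mm from the lift mark. The tool position put it about 3 mm away. The two cameras disagreed with each other by about 7 mm on the jack's position, but all of this is inside the 12 mm allowed.

**Lift:** a tilt fit using both cameras puts the near feet about 21 mm up. The scene camera alone gave 18 mm. Run on the table at rest, the same fits gave -1 mm and -3 mm, so these figures are good to a few millimetres.

**Handle and jack:** the grip is at 62.6 mm above the bench, its lower stop, pressed with about 13 N. In the pictures the jack stands flat, the saddle is under the lug, and only the jack appears to touch the table.

**Doubts:**
- **Table shift:** the tilt fit only matches if the table moved about 13–15 mm towards the jack as it rose. That is close to the 20 mm limit, though part of it may be error in my model of where the table pivots. I did not check the far feet directly.
- **Bystander items:** I did not re-measure the new feet, pliers or grinder. They look unmoved wherever they show in the later pictures.

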